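# Close the drying press on a mended sherd and hold it down

## Robot

A 7-joint arm with a two-finger parallel gripper is mounted at the origin on a cart in front of the work surface, level with it; the furniture and walls round the work are solid. World frame = base frame: x ahead of the robot, y to its left, z up, the work surface at z = 0. Lengths are in m, angles in rad, forces in N, time in s.
With the tool pointing down it reaches from about 0.4 to 0.85 m from the base axis. Payload 10.4 kg.
Tool frame: the origin (TCP) lies at the very end of the fingers, on their centre line; the grasp point (between the pads) lies 19 mm behind it; x points along the fingers, z is the direction in which the jaws open and shut, and the axes are right-handed (so a half turn about x gives the same grasp; the last joint's range is limited). The gripper opens to 85 mm and grips with 20 to 120 N. Pads are 22 mm wide; open, the fingers measure 114 mm over their backs; the gripper's body (76 mm by 85 mm) begins 54 mm behind the grasp point. The pads swing forward as they close: fully open they stand 13 mm farther back than shut.
Start: joints at [-1.359, 0.332, -0.065, 1.46, 0.022, 1.35, -0.088], TCP at [0.145, 0.608, 0.231] pointing down, gripper open.
Joint ranges: [-2.6, 2.6], [-0.5, 2.12], [-1.47, 1.34], [0.16, 2.42], [-1.27, 4.41], [0.06, 2.06], [-2.6, 2.6]. Speed limits (rad/s): [2.22, 2.22, 2.79, 2.79, 3.14, 3.14, 3.14].

## Interface

Orientations are given as a unit quaternion [x, y, z, w].
In Python, from workcell import telemetry, viewer, manip, spot_in, mark_of gives the robot as it stands. The module is installed in compiled form; this text tells all that it offers.
- The arm moves only by the shell command python3 -m crank 'ROWS' [FORCE]. ROWS is JSON, a list of rows, each a list of 3 entries, a list of its own where there are three numbers: the closure, from 0 (fully open) to 1 (shut), then the shift along the world's x, y, z in cm, then the turn, a rotation vector about the world's x, y, z in rad. A call has 1 to 12 rows; each row shifts and turns the commanded pose from where the row before left it; what a row does not reach is not made up. A row lasts 1/12 s, in which the tool goes at most 41.7 mm and 7.16 degrees, less where a joint would pass 70% of its speed; a pose out of reach is approached as far as the arm can. A call with a gripper value outside its range is refused whole. The fingers move at their own pace and stop on an object; FORCE is the grip in N (left out, the last holds). Time passes only in rows, so rows that do not move let the fingers close. It gives the time, the measured TCP pose, the force and the opening at its end, in the units of the state.
- telemetry.get_obs(): the state, without advancing time (a new reading comes with each control period).
- viewer.camera(name): name is "side" or "top" or "wrist"; returns a dict with "frame" (384x512x3 uint8, red, green, blue), "intrinsics" (3x3 intrinsics, pixels), "k1" (the pictures are not rectified: a ray, as slopes to the right and down, at radius r is drawn at 1 + k1 r^2 times it, then the intrinsics apply), "cam_to_world" (4x4, takes a point from camera to world coordinates). Camera axes: x right, y up, looking along -z (the intrinsics and any distortion apply to the point x, -y, -z); pixel columns grow to the right and rows downward; lengths in m; the calibration is good to about 2 mm. A picture is of the moment at which its call begins. There is no depth.
- manip.hand_in(): hands the job in, once; it reports no verdict.
Trained networks look in a picture, given as the dict that the camera call returned (one of the last four; its "shot" number tells which), for a name from the list of things; names that differ only in an ending like _2 or _b are one class to them, and where a whole thing is asked for, a point or a joint stands for the part that bears it (a point fixed in the world has none). Each returns a list of dicts, best first, with "conf" (0 to 1); they miss things now and then, are a little off and sometimes report something else, mostly with a low value. They report only what shows in the picture. A call takes as long as a camera call. They do not tell look-alikes from the thing itself.
- spot_in(thing, picture): "location" ([x, y, z] in m, in the coordinates of the camera as it stood for that picture, good to about 4 mm: the middle of the surface that is visible of it).
- mark_of(thing, picture): "location" ([x, y, z] in m, in the coordinates of the camera as it stood for that picture, good to about 4 mm: a listed point, or the origin of a listed thing).
The state is a dict: "clock": time; "joint_pos": joint angles; "joint_velocities": joint speeds; "tau": joint torques, N m; "position": TCP position; "ee_rot": TCP orientation; "ft_force": force on the tool from outside, world axes, zero at the start; "torque": the same for the moment, N m; "grip_width": opening from 0.0 (shut) to 1.0 (fully open).
Only numpy, scipy, OpenCV 4.12 (cv2) and the standard library are available. Lean on these libraries where they do the work, as an engineer would, in place of code of your own. Each camera call takes 0.05 s, during which the arm holds its last target. There are 200 camera calls.

## Task

Lay the small mended pot sherd that lies on the table between the press and its cover flat in the middle of the press's spring-loaded cork bed and let go of it. Then take the wooden cover by its grip block, bring it over the press so that the blind socket in its underside slides over the press's steel pin and drops on, and press it fully home, flat on the press's rim. Finish while still holding the cover pressed down (the spring would lift it again), and leave the vial, the black lens, the binder clip and the eraser where they are.

Things in the scene. Friction and masses are not known exactly. Their poses are not given: they have to be found in the camera images.
- press: fixed wooden press base, 124 (x) x 94 (y) x 32 mm high, standing on the table. Origin at the centre of its underside; z up. Its flat upper face, the rim, is 32 mm above the origin. A 77 x 75 mm pocket, centred 16 mm on the -x side of the origin, holds the cork bed; a single upright steel pin stands at +44 mm along x on the centre line.
- press_pin (a point): tip of the steel pin: 12 mm diameter, stands 14 mm above the rim, its last 5 mm tapered to 4 mm diameter; same axes as the press
- bed_center (a point): centre of the cork bed's upper face, 75 x 73 mm, at rest 3 mm below the rim; it moves straight down with the bed. The sherd lying on it stands about 6 mm above the rim until pressed down
- bed (a joint): how far the spring-loaded bed is pressed down, in m (0 at rest, at most 0.012). The spring begins to give at about 3 N and adds 0.7 N per mm (about 8 N with the sherd on it and the cover home)
- cover_socket (a point): centre of the mouth of the blind socket in the cover's underside (level with the underside): hole 15 mm diameter, widened at the mouth to 19 mm, 20 mm deep, so that it takes the whole pin. Hidden from above; a round dark steel boss of 30 mm diameter, 12 mm high, marks it on the cover's upper face. Its axes are the cover's: z up, x from the grip block towards the boss. With the cover on the press the axes of cover and press are the same
- cover_grip (a point): centre of the wooden grip block on the cover, 56 (x) x 18 (y) x 34 mm high: grasp it across the 18 mm (y). It lies 29 mm above the cover's underside and 58 mm from the socket's axis on the -x side. The cover, about 0.22 kg, is a wooden plate 120 x 90 x 12 mm (its centre lies 14 mm from this point towards the boss) and lies flat on the table, underside down; grip block top 46 mm above the underside. Without being pushed the cover stays about 6 mm above the rim on the sherd
- sherd_center (a point): the small glued sherd, the smallest pot sherd on the table, lying flat and alone between press and cover: 36 (x) x 54 (y) x 10 mm, irregular outline, about 0.02 kg; this point is its centre, 5 mm above its underside. Grasp it across x
- vial_center (a point): bystander: sample vial with white cap, 28 mm diameter, 52 mm high; its centre
- lens_center (a point): bystander: black round stand loupe, 38 mm diameter, 20 mm high; its centre
- clip_center (a point): bystander: black binder clip, 32 x 26 mm, 32 mm high; near its centre
- eraser_center (a point): bystander: eraser, 20 x 46 x 12 mm; its centre
Things that resemble listed ones, but are neither listed nor needed, are in the scene too. Of the things that look like the part that bears sherd_center, the smallest one is meant.

How it is judged:
On the way, in this order (a step that is already met when the one before it is completed fails the run):
1. the sherd lies in the bed, let go of (horizontal distance between sherd_center and bed_center below 0.02 m and z of sherd_center in the frame of bed_center below 0.01 m and contact force between the fingers and small_sherd below 0.1 N), for 0.2 s.
2. the cover's socket has dropped over the pin (horizontal distance between cover_socket and press_pin below 0.004 m and z of cover_socket in the frame of press below 0.043 m), for 0.1 s.
At the end, for the whole second after the job is handed in: Fingers still pressing on the cover (over 2 N): socket on pin within 3.5 mm, underside within 2.5 mm of the rim, tilt under 0.05 rad, grip block within 12 mm of the bed centre line, sherd within 22 mm of the bed centre and pressed with over 3 N, bed down over 3 mm (horizontal distance between cover_socket and press_pin below 0.0035 m and z of cover_socket in the frame of press below 0.0345 m and z of cover_grip in the frame of press below 0.0635 m and angle between cover_socket's own z axis and vertical below 0.05 rad and horizontal distance between cover_grip and bed_center below 0.012 m and horizontal distance between sherd_center and bed_center below 0.022 m and value of joint bed above 0.003 m and contact force between cover and small_sherd above 3 N and contact force between the fingers and cover above 2 N); the arm keeps its last pose, push and grip.
It fails at once if a bystander (vial, lens, clip or eraser) is shifted more than 25 mm (distance of any of vial_center, lens_center, clip_center, eraser_center from where it was at the start of the episode above 0.025 m).
It also fails if it takes over 54 s, if anything falls off the work surface, if the arm or the gripper's body presses on something with over 40 N, if the wrist force passes 120 N, or if a joint passes its speed limit or range.

## Working session

There is one attempt and no reset: what is moved stays moved. The work goes in short steps, Python scripts to look and compute and a shell command to move; the robot and the scene stay as the last step left them, time stands still between calls to the robot, and variables do not carry over. Pictures are saved under pics/ and viewed, about 8 in all and at most 12, crops included, and the job is handed in when it is done.

```bash
mkdir -p pics
cat > h.py <<'E'
import numpy as np, cv2
from workcell import telemetry, viewer, manip, spot_in, mark_of
def w(p,c): return (c["cam_to_world"]@np.r_[p,1])[:3]
def save(c,n): cv2.imwrite(f"pics/{n}.png",c["frame"][:,:,::-1])
def find(f,n,c,k=4):
    for d in f(n,c)[:k]: print(f.__name__,n,np.round(w(d["location"],c),4),round(d["conf"],2))
def proj(P,c):
    q=np.linalg.inv(c["cam_to_world"])@np.r_[P,1]; a=np.array([q[0],-q[1]])/-q[2]
    a=a*(1+c["k1"]*(a@a)); return (c["intrinsics"]@np.r_[a,1])[:2]
def ray(u,v,z,c):
    K=c["intrinsics"]; d=np.array([(u-K[0,2])/K[0,0],(v-K[1,2])/K[1,1]]); a=d.copy()
    for _ in range(20): a=d/(1+c["k1"]*(a@a))
    M=c["cam_to_world"]; r=M[:3,:3]@np.array([a[0],-a[1],-1]); o=M[:3,3]
    return o+r*(z-o[2])/r[2]
E
python3 - <<'E'
from h import *
ims=[]
for n in ["top","side"]:
    c=viewer.camera(n); ims.append(c["frame"]); print(n,np.round(c["cam_to_world"],3).tolist())
    save(c,n+"0")
    for t in ["press","press_pin","bed_center","cover_socket","cover_grip","sherd_center","vial_center","lens_center","clip_center","eraser_center"]: find(mark_of,t,c)
    find(spot_in,"sherd_center",c)
o=telemetry.get_obs(); print(o["position"],o["ee_rot"],o["clock"],o["ft_force"])
E
```

```text
top [[0.023, 0.995, -0.097, 0.402], [-0.999, 0.026, 0.03, -0.189], [0.033, 0.096, 0.995, 0.912], [0.0, 0.0, 0.0, 1.0]]
call press [ 0.5004 -0.1234 -0.0021] 0.66
call press_pin [ 0.5454 -0.1298  0.0477] 0.94
call bed_center [ 0.4828 -0.1254  0.0286] 0.75
call cover_socket [ 0.5383 -0.3954 -0.0016] 0.67
call sherd_center [ 0.3569 -0.2416  0.0147] 0.72
call sherd_center [ 0.4576 -0.2452  0.008 ] 0.7
call sherd_center [0.431  0.0026 0.0059] 0.68
call vial_center [ 0.606  -0.2587  0.0311] 0.64
call vial_center [ 0.5361 -0.3948  0.0016] 0.16
call lens_center [ 0.3458 -0.3354  0.0126] 0.56
call clip_center [ 0.5566 -0.2422  0.0116] 0.45
call eraser_center [ 0.4034 -0.1031  0.0061] 0.54
call sherd_center [ 0.4574 -0.2478  0.011 ] 0.77
side [[0.858, 0.303, -0.415, 0.083], [-0.513, 0.541, -0.667, -0.868], [0.022, 0.785, 0.619, 0.653], [0.0, 0.0, 0.0, 1.0]]
call press [ 0.4971 -0.1254 -0.0015] 0.67
call press_pin [ 0.5421 -0.1339  0.0434] 0.72
call bed_center [ 0.485  -0.1237  0.0272] 0.95
call cover_socket [ 0.5348 -0.4001 -0.0054] 0.63
call cover_socket [ 0.4837 -0.1227  0.025 ] 0.32
call cover_grip [ 0.4792 -0.3939  0.0305] 0.75
call sherd_center [ 0.3567 -0.2397  0.0061] 0.66
call sherd_center [ 0.4557 -0.2449  0.0021] 0.52
call vial_center [ 0.6014 -0.2626  0.0251] 0.81
call vial_center [ 0.4026 -0.1031  0.0029] 0.65
call lens_center [ 0.341  -0.3326  0.0098] 0.57
call clip_center [ 0.5598 -0.2423  0.0075] 0.44
call eraser_center [ 0.4049 -0.1009  0.0045] 0.5
call sherd_center [ 0.4553 -0.2521  0.0049] 0.67
call sherd_center [ 0.3562 -0.2457  0.0079] 0.65
call sherd_center [ 0.4319 -0.0005  0.0032] 0.5
[0.14538296 0.60785955 0.23133506] [-0.43798265  0.55510323  0.43800883  0.5551395 ] 1.2 [ 0.49060713 -0.31912027  0.01578873]
```

View pics/top0.png

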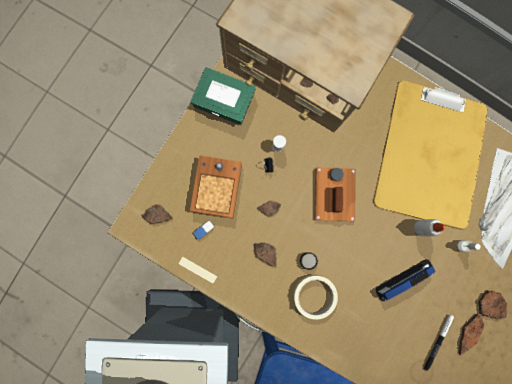

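View pics/side0.png

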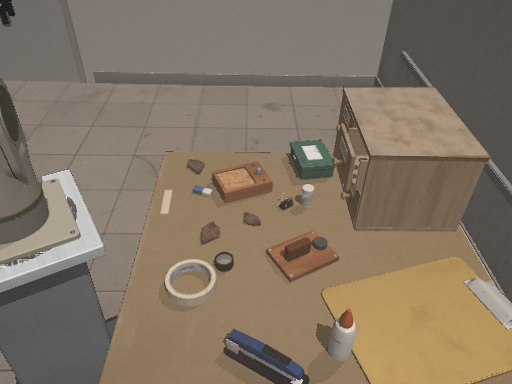

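Run:
```python
from h import *
from scipy.spatial.transform import Rotation as R
o=telemetry.get_obs(); r=R.from_quat(o["ee_rot"]).as_matrix(); print(np.round(r,3))
c=viewer.camera("wrist"); M=c["cam_to_world"]; print(np.round(M,3), np.round(r.T@(M[:3,3]-o["position"]),3), c["intrinsics"][0,0])
c=viewer.camera("top"); im=c["frame"][110:270,180:380]; cv2.imwrite("pics/crop.png",cv2.resize(im[:,:,::-1],None,fx=4,fy=4,interpolation=cv2.INTER_CUBIC))
```

```text
[[ 0.    -0.973  0.233]
 [ 0.     0.233  0.973]
 [-1.    -0.     0.   ]]
[[ 0.233 -0.929 -0.288  0.072]
 [ 0.973  0.222  0.069  0.625]
 [-0.001 -0.296  0.955  0.374]
 [ 0.     0.     0.     1.   ]] [-0.143  0.076 -0.   ] 305.111570067287
```

View pics/crop.png

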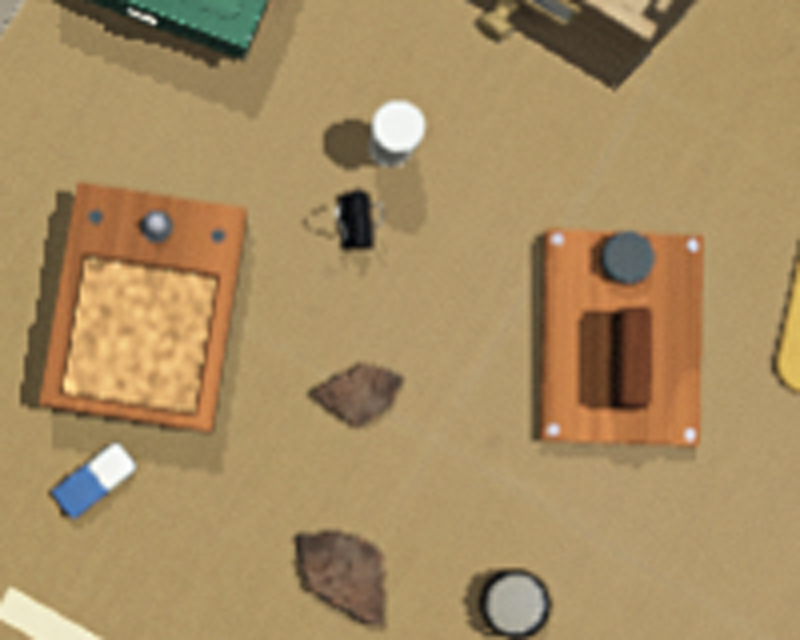

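The crop shows the press (corners 78,184 / 247,209 / 212,432 / 42,405), the cover (boss 628,257; grip 632,357) and the small sherd (309–403, 362–427). I'll convert these to world positions.

Run:
```python
from h import *
c=viewer.camera("top")
def f(n,pts,z):
    P=np.array([ray(180+u/4-.375,110+v/4-.375,z,c)[:2] for u,v in pts]); print(n,P.round(4).tolist()); return P
def yaw(P): 
    a=P[0]-P[3];b=P[1]-P[2];d=P[0]-P[1];e=P[3]-P[2]
    print("yaw",[round(float(np.degrees(np.arctan2(v[1],v[0]))),2) for v in (a,b)],[round(float(np.degrees(np.arctan2(v[1],v[0])))-90,2) for v in (d,e)],"ctr",P.mean(0).round(4),"dims",np.linalg.norm(a).round(4),np.linalg.norm(d).round(4))
yaw(f("press",[(78,184),(247,209),(212,432),(42,405)],.032))
yaw(f("cover",[(545,230),(704,237),(697,443),(543,440)],.012))
yaw(f("screws",[(558,239),(692,245),(690,435),(552,430)],.012))
f("grip top",[(633,357)],.046);f("boss",[(628,257)],.024); f("pin",[(155,222)],.046)
# sherd mask
im=c["frame"]; s=im[195:222,250:288].astype(int); m=(s.sum(2)<270).astype(np.uint8)
n,l,st,ce=cv2.connectedComponentsWithStats(m); i=1+st[1:,4].argmax(); 
pts=np.argwhere(l==i)[:,::-1]+[250,195]; W=np.array([ray(u,v,.008,c)[:2] for u,v in pts])
print(st[i],W.mean(0),cv2.minAreaRect(W.astype(np.float32)*1000))
```

```text
press [[0.5672, -0.0865], [0.5558, -0.1799], [0.4328, -0.1641], [0.4451, -0.0715]]
yaw [-7.01, -7.28] [-6.98, -7.55] ctr [ 0.5002 -0.1255] dims 0.123 0.0941
cover [[0.5522, -0.3485], [0.551, -0.4403], [0.4336, -0.4362], [0.4334, -0.3484]]
yaw [-0.04, -2.0] [-0.75, 0.1] ctr [ 0.4925 -0.3934] dims 0.1188 0.0918
screws [[0.5473, -0.356], [0.5462, -0.4333], [0.438, -0.4321], [0.4391, -0.3535]]
yaw [-1.34, -0.61] [-0.81, -0.82] ctr [ 0.4926 -0.3937] dims 0.1082 0.0773
grip top [[0.4783, -0.3913]]
boss [[0.5363, -0.3935]]
pin [[0.5449, -0.1305]]
[ 7  9 16 13 60] [ 0.45187207 -0.23181987] ((450.7214050292969, -234.78985595703125), (32.67636489868164, 17.710205078125), 42.917945861816406)
```

```bash
python3 -m crank '[[0,[3.2,-2,0],[0,0,-0.0436]],[0,[3.2,-2,0],[0,0,-0.0436]],[0,[3.2,-2,0],[0,0,-0.0436]],[0,[3.2,-2,0],[0,0,-0.0436]],[0,[3.2,-2,0],[0,0,-0.0436]],[0,[3.2,-2,0],[0,0,-0.0436]],[0,[3.2,-2,0],[0,0,-0.0436]],[0,[3.2,-2,0],[0,0,-0.0436]],[0,[3.2,-2,0],[0,0,-0.0436]]]' 40
python3 -m crank '[[0,[1.5,-3.65,0],[0,0,-0.0436]],[0,[1.5,-3.65,0],[0,0,-0.0436]],[0,[1.5,-3.65,0],[0,0,-0.0436]],[0,[1.5,-3.65,0],[0,0,-0.0436]],[0,[1.5,-3.65,0],[0,0,-0.0436]],[0,[1.5,-3.65,0],[0,0,-0.0436]],[0,[1.5,-3.65,0],[0,0,-0.0436]],[0,[1.5,-3.65,0],[0,0,-0.0436]],[0,[1.5,-3.65,0],[0,0,-0.0436]]]'
python3 -m crank '[[0,[-1.23,-3.8,-1],[0,0,-0.0436]],[0,[-1.23,-3.8,-1],[0,0,-0.0436]],[0,[-1.23,-3.8,-1],[0,0,-0.0436]],[0,[-1.23,-3.8,-1],[0,0,-0.0436]],[0,[-1.23,-3.8,-1],[0,0,-0.0436]],[0,[-1.23,-3.8,-1],[0,0,-0.0436]],[0,[-1.23,-3.8,-1],[0,0,-0.0436]],[0,[-1.23,-3.8,-1],[0,0,-0.0436]],[0,[-1.23,-3.8,-1],[0,0,-0.0436]],[0,[0,0,0],[0,0,0]],[0,[0,0,0],[0,0,0]]]'
cat >> h.py <<'E'
def tcp():
    from scipy.spatial.transform import Rotation as R
    o=telemetry.get_obs(); r=R.from_quat(o["ee_rot"]).as_matrix()
    print("t",round(o["clock"],2),"tcp",np.round(o["position"],4),"jaw yaw",round(float(np.degrees(np.arctan2(r[1,2],r[0,2]))),2),"down",r[:,0].round(3),"F",np.round(o["ft_force"],1),"w",round(o["grip_width"],3),"q",np.round(o["joint_pos"],2))
    return o
E
python3 - <<'E'
from h import *
tcp(); c=viewer.camera("wrist"); save(c,"w1")
for t in ["sherd_center","clip_center"]: find(mark_of,t,c); 
find(spot_in,"sherd_center",c)
print(proj([.457,-.245,.005],c))
E
```

```text
clock: 2.1
position: [0.4348, 0.4267, 0.2316]
ee_rot: [-0.321, 0.63, 0.321, 0.63]
ft_force: [0.7, 0.7, 0.5]
grip_width: 1.004
clock: 2.85
position: [0.5688, 0.0976, 0.2317]
ee_rot: [-0.192, 0.68, 0.192, 0.681]
ft_force: [0.3, 0.4, -0.6]
grip_width: 0.998
clock: 3.77
position: [0.4563, -0.2449, 0.1411]
ee_rot: [-0.054, 0.705, 0.054, 0.705]
ft_force: [0.4, 1.4, 0.4]
grip_width: 1.001
t 3.77 tcp [ 0.4563 -0.2449  0.1411] jaw yaw 8.82 down [-0.001 -0.    -1.   ] F [0.4 1.4 0.4] w 1.001 q [-0.22  0.19  0.7   1.89 -0.14  1.11  0.68]
call sherd_center [ 0.3544 -0.2444  0.0046] 0.65
call sherd_center [ 0.4546 -0.2464  0.0054] 0.62
call clip_center [ 0.5538 -0.2431  0.0109] 0.98
call clip_center [ 0.6034 -0.2677  0.027 ] 0.5
call sherd_center [ 0.3577 -0.2409  0.0085] 0.65
call sherd_center [ 0.4541 -0.2444  0.0069] 0.62
[256.2190143  185.15167124]
```

View pics/w1.png

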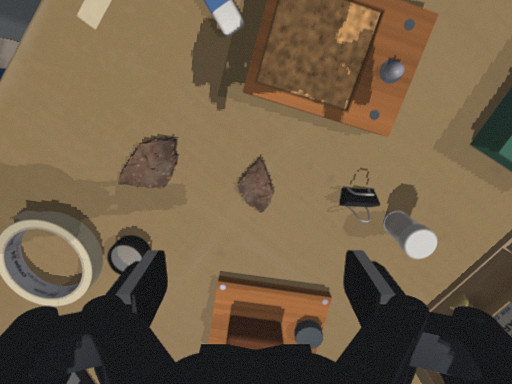

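The wrist view shows the small sherd at about (256,185), with tips at (261,156) and (262,211) and its width along the jaw direction. It is lined up with the TCP, so I'll go down.

```bash
python3 -m crank '[[0.3,[0.04,-0.02,-3.5],[0,0,0]],[0.3,[0,0,-3.5],[0,0,0]],[0.3,[0,0,-3.0],[0,0,0]],[0.3,[0,0,-2],[0,0,0]],[0.3,[0,0,-1.2],[0,0,0]],[0.3,[0,0,-0.6],[0,0,0]],[0.3,[0,0,0],[0,0,0]],[0.3,[0,0,0],[0,0,0]]]' 40
python3 - <<'E'
from h import *
tcp(); c=viewer.camera("wrist"); save(c,"w2")
E
```

```text
clock: 4.63
position: [0.459, -0.2428, 0.0043]
ee_rot: [-0.056, 0.704, 0.056, 0.705]
ft_force: [-0.5, -0.6, -0.5]
grip_width: 0.699
t 4.63 tcp [ 0.459  -0.2428  0.0043] jaw yaw 9.13 down [ 0.001 -0.    -1.   ] F [-0.5 -0.6 -0.5] w 0.699 q [-0.14  0.41  0.62  1.99 -0.32  0.84  0.82]
```

View pics/w2.png

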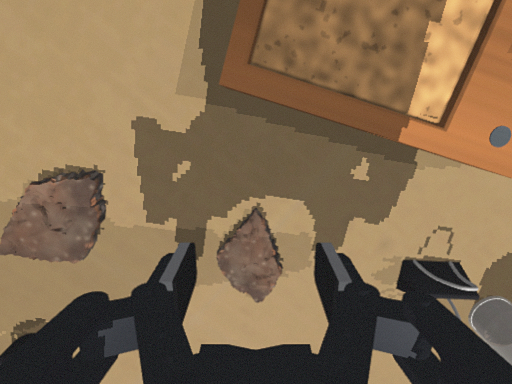

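The sherd (centre about 250,255) sits midway between the fingertips (195 and 315). I'll go down 2 mm and close.

```bash
python3 - <<'E'
from h import *
o=tcp(); c=viewer.camera("wrist"); print(proj(o["position"],c), ray(250,255,.008,c), proj([.4565,-.245,.008],c))
E
python3 -m crank '[[0.3,[-0.1,0,-0.25],[0,0,0]],[1,[0,0,0],[0,0,0]],[1,[0,0,0],[0,0,0]],[1,[0,0,0],[0,0,0]],[1,[0,0,0],[0,0,0]],[1,[0,0,0],[0,0,0]],[1,[0,0,0],[0,0,0]],[1,[0,0,0],[0,0,0]]]' 40
```

```text
t 4.68 tcp [ 0.4591 -0.243   0.0046] jaw yaw 9.12 down [ 0.002 -0.    -1.   ] F [-0.3 -0.7  0.2] w 0.696 q [-0.14  0.41  0.62  1.99 -0.32  0.84  0.82]
[255.83292968 253.07261823] [ 0.45606876 -0.24275687  0.008     ] [250.16009994 259.0023902 ]
clock: 5.4
position: [0.4573, -0.2429, 0.0015]
ee_rot: [-0.056, 0.705, 0.056, 0.705]
ft_force: [-2.7, 0.5, 7.4]
grip_width: 0.362
```

```bash
python3 -m crank '[[1,[0,0,2],[0,0,0]],[1,[0,0,3],[0,0,0]],[1,[0,0,3],[0,0,0]],[1,[0.65,3,0],[0,0,-0.071]],[1,[0.65,3,0],[0,0,-0.071]],[1,[0.65,3,0],[0,0,-0.071]],[1,[0.65,3,0],[0,0,-0.071]],[1,[0,0,0],[0,0,0]],[1,[0,0,0],[0,0,0]]]'
python3 - <<'E'
from h import *
tcp(); c=viewer.camera("wrist"); save(c,"w3")
find(mark_of,"bed_center",c);find(mark_of,"press_pin",c);find(mark_of,"sherd_center",c)
E
```

```text
clock: 6.15
position: [0.4835, -0.1211, 0.0809]
ee_rot: [0.043, 0.706, -0.043, 0.706]
ft_force: [0.7, -0.1, -0.3]
grip_width: 0.358
t 6.15 tcp [ 0.4835 -0.1211  0.0809] jaw yaw -6.95 down [ 0.  0. -1.] F [ 0.7 -0.1 -0.3] w 0.358 q [-0.45  0.23  0.67  1.99 -0.17  0.98  0.19]
call press_pin [ 0.5455 -0.1284  0.0458] 0.81
call press_pin [ 0.4867 -0.1231  0.0288] 0.27
call sherd_center [0.4406 0.0009 0.0054] 0.8
call sherd_center [ 0.4783 -0.125   0.0842] 0.68
call sherd_center [ 0.3503 -0.2439  0.006 ] 0.5
```

View pics/w3.png

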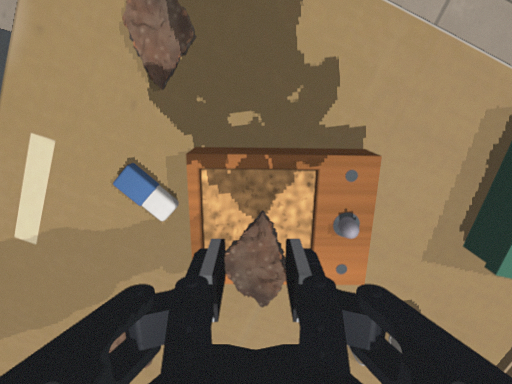

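The sherd is held over the bed, which matches the bed centre estimate, so I'll lower it and let go.

```bash
python3 -m crank '[[1,[0.1,-0.1,-2],[0,0,0]],[1,[0,0,-1.5],[0,0,0]],[1,[0,0,-0.8],[0,0,0]],[1,[0,0,-0.5],[0,0,0]],[1,[0,0,0],[0,0,0]],[1,[0,0,0],[0,0,0]]]'
python3 -m crank '[[0.5,[0,0,0],[0,0,0]],[0.5,[0,0,0],[0,0,0]],[0.5,[0,0,0],[0,0,0]],[0.5,[0,0,0],[0,0,0]],[0.5,[0,0,2],[0,0,0]],[0.5,[0,0,3],[0,0,0]],[0.5,[0,0,3.5],[0,0,0]],[0.5,[0,0,3.5],[0,0,0]],[0.5,[0,-3.5,0],[0,0,0]],[0.5,[0,-4,0],[0,0,0]],[0.5,[0,-4,0],[0,0,0]],[0.5,[0,0,0],[0,0,0]]]'
python3 - <<'E'
from h import *
tcp(); c=viewer.camera("wrist"); save(c,"w4")
find(mark_of,"bed_center",c);find(mark_of,"press_pin",c);find(mark_of,"sherd_center",c)
c=viewer.camera("top");find(mark_of,"sherd_center",c);find(mark_of,"cover_grip",c);find(mark_of,"cover_socket",c)
E
```

```text
clock: 6.85
position: [0.4842, -0.1243, 0.0332]
ee_rot: [0.044, 0.706, -0.045, 0.706]
ft_force: [-0.3, 0.9, -0.1]
grip_width: 0.362
clock: 7.85
position: [0.4823, -0.2469, 0.1539]
ee_rot: [0.046, 0.705, -0.048, 0.706]
ft_force: [-1.5, -1.0, 0.3]
grip_width: 0.5
t 7.85 tcp [ 0.4823 -0.2469  0.1539] jaw yaw -7.64 down [ 0.001 -0.004 -1.   ] F [-1.5 -1.   0.3] w 0.5 q [-0.29  0.25  0.79  1.82 -0.19  1.15  0.42]
call bed_center [ 0.482  -0.132   0.0354] 0.59
call press_pin [ 0.5492 -0.1311  0.0477] 0.88
call sherd_center [ 0.4834 -0.1303  0.0333] 0.64
call sherd_center [ 0.354  -0.2418  0.007 ] 0.62
call sherd_center [0.4328 0.0046 0.0055] 0.89
call cover_grip [ 0.4814 -0.3945  0.03  ] 0.97
call cover_socket [ 5.387e-01 -3.954e-01 -4.000e-04] 0.79
```

View pics/w4.png

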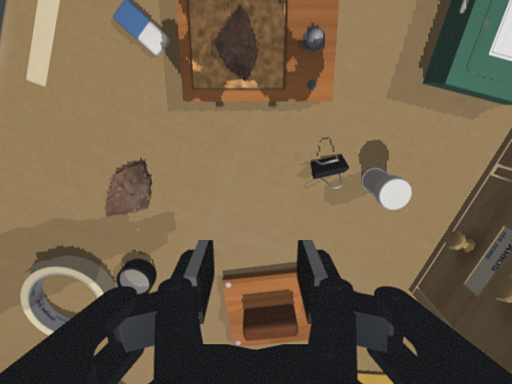

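The sherd lies in the middle of the bed (240,43). Next I'll move over the cover's grip block and turn the jaws across y.

```bash
python3 -m crank '[[0.3,[-0.02,-1.22,0],[0,0,-0.1212]],[0.3,[-0.02,-1.22,0],[0,0,-0.1212]],[0.3,[-0.02,-1.22,0],[0,0,-0.1212]],[0.3,[-0.02,-1.22,0],[0,0,-0.1212]],[0.3,[-0.02,-1.22,0],[0,0,-0.1212]],[0.3,[-0.02,-1.22,0],[0,0,-0.1212]],[0.3,[-0.02,-1.22,0],[0,0,-0.1212]],[0.3,[-0.02,-1.22,0],[0,0,-0.1212]],[0.3,[-0.02,-1.22,0],[0,0,-0.1212]],[0.3,[-0.02,-1.22,0],[0,0,-0.1212]],[0.3,[-0.02,-1.22,0],[0,0,-0.1212]],[0.3,[-0.02,-1.22,0],[0,0,-0.1212]]]'
python3 -m crank '[[0.3,[0,0,0],[0,0,0]],[0.3,[0,0,-3],[0,0,0]],[0.3,[0,0,0],[0,0,0]],[0.3,[0,0,0],[0,0,0]]]'
python3 - <<'E'
from h import *
tcp(); c=viewer.camera("wrist"); save(c,"w5")
find(mark_of,"cover_grip",c);find(mark_of,"cover_socket",c);print(proj([.4795,-.393,.046],c),proj(tcp()["position"],c))
c=viewer.camera("side");find(mark_of,"sherd_center",c);find(mark_of,"bed_center",c);
E
```

```text
clock: 9.25
position: [0.4823, -0.3849, 0.1528]
ee_rot: [0.503, 0.497, -0.503, 0.497]
ft_force: [-0.5, 0.4, 0.2]
grip_width: 0.699
clock: 9.58
position: [0.4815, -0.3836, 0.122]
ee_rot: [-0.501, -0.5, 0.501, -0.498]
ft_force: [0.5, -0.5, -0.0]
grip_width: 0.698
t 9.58 tcp [ 0.4815 -0.3836  0.122 ] jaw yaw -90.3 down [-0.002  0.002 -1.   ] F [ 0.5 -0.5 -0. ] w 0.698 q [-0.14  0.58  1.01  1.66 -0.52  1.2  -0.59]
call cover_grip [ 0.4797 -0.3954  0.0291] 0.59
call cover_grip [ 5.401e-01 -3.966e-01  1.000e-04] 0.43
call cover_socket [ 5.392e-01 -3.998e-01 -5.000e-04] 0.74
t 9.73 tcp [ 0.4823 -0.3851  0.1241] jaw yaw -90.4 down [ 0.001 -0.    -1.   ] F [ 0.3 -0.2  0.3] w 0.701 q [-0.14  0.58  1.01  1.65 -0.52  1.2  -0.59]
[267.04314611 208.05418419] [257.17567142 253.81619016]
call sherd_center [ 0.3547 -0.2403  0.0018] 0.76
call sherd_center [ 0.4817 -0.1249  0.0325] 0.55
call sherd_center [0.434  0.0045 0.0029] 0.45
call bed_center [ 0.6016 -0.264   0.0244] 0.25
```

View pics/w5.png

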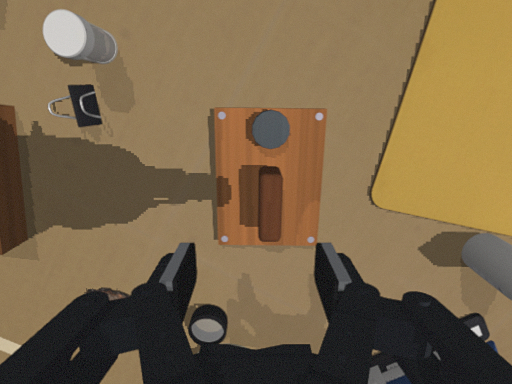

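The wrist view shows the grip block at about (271,203) and the boss at (270,129). The fingers need to go about 10 mm towards -y.

Run:
```python
from h import *
c=viewer.camera("wrist"); 
print(ray(271,203,.044,c),ray(270,129,.024,c),[ray(u,v,.012,c).round(4).tolist() for u,v in [(222,115),(319,117),(311,239),(225,239)]])
f=c["frame"].astype(int)
for _ in range(6): o=tcp(); viewer.camera("top")
```

```text
[ 0.48312046 -0.39809418  0.044     ] [ 0.53727821 -0.39796284  0.024     ] [[0.5478, -0.3597, 0.012], [0.5456, -0.4382, 0.012], [0.4376, -0.4366, 0.012], [0.4383, -0.3581, 0.012]]
t 9.93 tcp [ 0.482  -0.3853  0.1236] jaw yaw -90.47 down [ 0.001 -0.    -1.   ] F [0.3 0.3 0.2] w 0.697 q [-0.14  0.58  1.01  1.66 -0.52  1.2  -0.59]
t 9.98 tcp [ 0.482  -0.3853  0.1235] jaw yaw -90.48 down [ 0.001 -0.    -1.   ] F [ 0.3 -0.1 -0.7] w 0.698 q [-0.14  0.58  1.01  1.66 -0.52  1.2  -0.59]
t 10.03 tcp [ 0.4819 -0.3853  0.1232] jaw yaw -90.49 down [ 0.001 -0.    -1.   ] F [ 0.3 -0.3  0.4] w 0.699 q [-0.14  0.58  1.01  1.66 -0.52  1.2  -0.59]
t 10.08 tcp [ 0.4818 -0.3853  0.1232] jaw yaw -90.5 down [ 0. -0. -1.] F [ 0.1  0.6 -0.3] w 0.702 q [-0.14  0.58  1.01  1.66 -0.52  1.2  -0.59]
t 10.13 tcp [ 0.4818 -0.3853  0.123 ] jaw yaw -90.5 down [ 0. -0. -1.] F [-0.2  0.9 -0.8] w 0.7 q [-0.14  0.58  1.01  1.66 -0.52  1.2  -0.59]
t 10.18 tcp [ 0.4817 -0.3852  0.1229] jaw yaw -90.5 down [ 0. -0. -1.] F [-0.1 -0.7  0.7] w 0.7 q [-0.14  0.58  1.01  1.66 -0.52  1.2  -0.59]
```

```bash
python3 -m crank '[[0.3,[-0.2,-1.08,0],[0,0,-0.008]],[0.3,[0,0,-3],[0,0,0]],[0.3,[0,0,-3],[0,0,0]],[0.3,[0,0,-2.5],[0,0,0]],[0.3,[0,0,-1.5],[0,0,0]],[0.3,[0,0,-0.6],[0,0,0]],[0.3,[0,0,0],[0,0,0]],[0.3,[0,0,0],[0,0,0]]]'
python3 -m crank '[[1,[0,0,0],[0,0,0]],[1,[0,0,0],[0,0,0]],[1,[0,0,0],[0,0,0]],[1,[0,0,0],[0,0,0]],[1,[0,0,0],[0,0,0]],[1,[0,0,0],[0,0,0]],[1,[0,0,0],[0,0,0]]]' 80
python3 - <<'E'
from h import *
tcp(); c=viewer.camera("top");find(mark_of,"cover_socket",c);find(mark_of,"vial_center",c);c=viewer.camera("wrist"); find(mark_of,"cover_socket",c)
E
```

```text
clock: 10.9
position: [0.48, -0.3966, 0.0179]
ee_rot: [-0.504, -0.495, 0.504, -0.496]
ft_force: [-0.6, -0.2, 0.4]
grip_width: 0.7
clock: 11.48
position: [0.4803, -0.3963, 0.0179]
ee_rot: [0.504, 0.495, -0.504, 0.496]
ft_force: [-0.9, 2.1, 6.6]
grip_width: 0.198
t 11.48 tcp [ 0.4803 -0.3963  0.0179] jaw yaw -90.95 down [ 0.001 -0.    -1.   ] F [-0.9  2.1  6.6] w 0.198 q [-0.04  0.71  0.9   1.71 -0.64  1.04 -0.51]
call cover_socket [ 0.5367 -0.3956  0.0008] 0.57
call vial_center [ 0.6047 -0.2595  0.0313] 0.62
call cover_socket [ 5.397e-01 -4.012e-01  3.000e-04] 0.88
```

```bash
python3 -m crank '[[1,[0,0,1],[0,0,0]],[1,[0,0,2.5],[0,0,0]],[1,[0,0,3],[0,0,0]],[1,[0,0,3],[0,0,0]],[1,[0,0,1.5],[0,0,0]],[1,[0.2,3,0],[0,0,-0.027]],[1,[0.2,3.5,0],[0,0,-0.027]],[1,[0.2,3.5,0],[0,0,-0.027]],[1,[0.2,3,0],[0,0,-0.027]],[1,[0,0,0],[0,0,0]],[1,[0,0,0],[0,0,0]],[1,[0,0,0],[0,0,0]]]'
python3 - <<'E'
from h import *
o=tcp(); c=viewer.camera("wrist"); save(c,"w6")
for t in ["cover_socket","press_pin","bed_center","sherd_center"]: find(mark_of,t,c)
c=viewer.camera("top"); save(c,"t6")
for t in ["cover_socket","press_pin","bed_center","sherd_center","cover_grip"]: find(mark_of,t,c)
E
```

```text
clock: 12.73
position: [0.4876, -0.266, 0.1269]
ee_rot: [-0.53, -0.468, 0.53, -0.468]
ft_force: [-0.5, 0.1, -1.2]
grip_width: 0.198
t 12.73 tcp [ 0.4876 -0.266   0.1269] jaw yaw -97.12 down [-0. -0. -1.] F [-0.5  0.1 -1.2] w 0.198 q [-0.48  0.46  1.12  1.82 -0.46  1.15 -0.9 ]
call cover_socket [ 0.5483 -0.2764  0.1105] 0.56
call cover_socket [ 0.5456 -0.1316  0.044 ] 0.5
call press_pin [ 0.5473 -0.1316  0.0497] 0.97
call bed_center [ 0.555  -0.2426  0.0142] 0.64
call sherd_center [ 0.4799 -0.1277  0.0337] 0.75
call press_pin [ 0.5458 -0.1342  0.0461] 0.55
call bed_center [ 0.4819 -0.1255  0.0302] 0.54
call sherd_center [0.4319 0.0044 0.0063] 0.58
call sherd_center [ 0.3531 -0.2415  0.011 ] 0.4
```

View pics/w6.png

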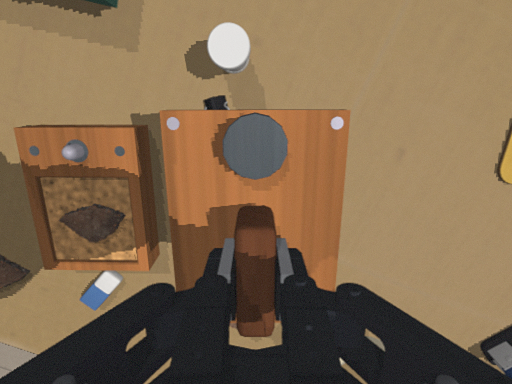

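The view shows the cover held parallel to the press. The boss is at (255,146), and the pin runs from its base at about (82,150) to its tip at about (67,152).

Run:
```python
from h import *
o=tcp(); c=viewer.camera("wrist")
print("boss",ray(255,146,.133,c),"pin tip",ray(68,152,.046,c),"pin base",ray(82,150,.032,c))
f=lambda p,z:[ray(u,v,z,c)[:2] for u,v in p]
a,b=f([(173,123),(337,123)],.121); print("cover yaw",np.degrees(np.arctan2(*(b-a)[::-1]))+90,(a+b)/2)
p=f([(17,128),(148,126),(159,270),(42,272)],.032); print(np.round(p,4)); d=p[2]-p[1]; print(np.degrees(np.arctan2(*d[::-1]))+180, np.mean(p,0))
```

```text
t 13.28 tcp [ 0.4876 -0.2662  0.1268] jaw yaw -97.17 down [-0. -0. -1.] F [-1.1  0.4 -2. ] w 0.196 q [-0.48  0.46  1.12  1.82 -0.46  1.15 -0.9 ]
boss [ 0.54352885 -0.273701    0.133     ] pin tip [ 0.54499522 -0.13450069  0.046     ] pin base [ 0.54401743 -0.13717157  0.032     ]
cover yaw -7.176889493559031 [ 0.55276929 -0.27488293]
[[ 0.5672 -0.0914]
 [ 0.5553 -0.1929]
 [ 0.4324 -0.1743]
 [ 0.443  -0.0692]]
351.3812081224187 [ 0.49945685 -0.13197402]
```

```bash
python3 -m crank '[[1,[0.04,3.5,0],[0,0,0]],[1,[0.05,3.6,0],[0,0,0]],[1,[0.05,3.6,0],[0,0,0]],[1,[0,3.5,0],[0,0,0]],[1,[0,0,-2],[0,0,0]],[1,[0,0,-2],[0,0,0]],[1,[0,0,-1.5],[0,0,0]],[1,[0,0,0],[0,0,0]],[1,[0,0,0],[0,0,0]],[1,[0,0,0],[0,0,0]]]'
python3 - <<'E'
from h import *
o=tcp()
for n in ["wrist","top","side"]:
    c=viewer.camera(n); save(c,n+"7")
    for t in ["cover_socket","press_pin","cover_grip"]: find(mark_of,t,c)
c1=cv2.imread("pics/top7.png")[140:230,170:270]; c2=cv2.imread("pics/side7.png")[140:230,200:300]
cv2.imwrite("pics/pair7.png",cv2.resize(np.hstack([c1,c2]),None,fx=4,fy=4,interpolation=cv2.INTER_CUBIC))
E
```

```text
clock: 14.17
position: [0.4895, -0.1247, 0.0727]
ee_rot: [0.531, 0.467, -0.53, 0.468]
ft_force: [-0.6, -0.2, -1.8]
grip_width: 0.192
t 14.17 tcp [ 0.4895 -0.1247  0.0727] jaw yaw -97.2 down [ 0.001 -0.    -1.   ] F [-0.6 -0.2 -1.8] w 0.192 q [-0.8   0.42  1.14  1.99 -0.45  1.01 -1.14]
call cover_socket [ 0.5473 -0.1358  0.0566] 0.76
call cover_grip [ 0.4899 -0.1248  0.0859] 0.84
call cover_socket [ 0.5572 -0.2432  0.0127] 0.62
call cover_grip [ 0.4877 -0.1243  0.0867] 0.75
call cover_socket [ 0.5447 -0.1347  0.0517] 0.67
call press_pin [ 0.5462 -0.1361  0.0427] 0.89
call cover_grip [ 0.4875 -0.1237  0.0809] 0.91
```

View pics/pair7.png

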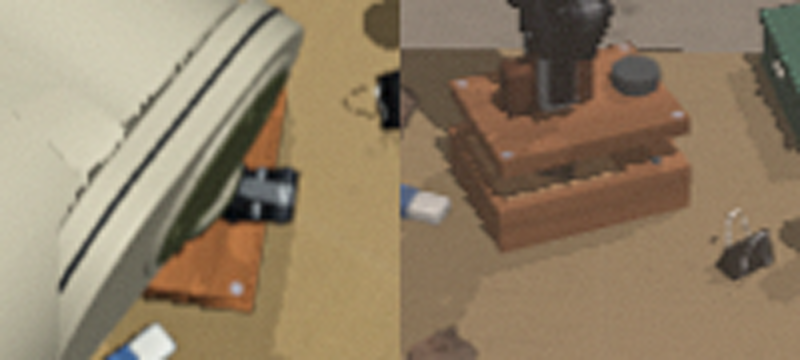

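The side view shows the cover hovering square over the press. I'll lower it onto the pin in small steps and watch the force.

```bash
python3 -m crank '[[1,[0,0,-0.5],[0,0,0]],[1,[0,0,-0.4],[0,0,0]],[1,[0,0,-0.3],[0,0,0]],[1,[0,0,-0.3],[0,0,0]],[1,[0,0,0],[0,0,0]],[1,[0,0,0],[0,0,0]]]' 100
python3 - <<'E'
from h import *
o=tcp(); print(np.round(o["torque"],2))
E
```

```text
clock: 15.27
position: [0.489, -0.1242, 0.0567]
ee_rot: [-0.53, -0.468, 0.53, -0.468]
ft_force: [0.5, 0.9, -1.8]
grip_width: 0.184
t 15.27 tcp [ 0.489  -0.1242  0.0567] jaw yaw -97.16 down [-0. -0. -1.] F [ 0.5  0.9 -1.8] w 0.184 q [-0.77  0.44  1.1   2.01 -0.48  0.98 -1.12]
[-0.05  0.03 -0.01]
```

No force with the underside at about 39 mm, so the pin is in the socket. Now I'll press it home.

```bash
python3 -m crank '[[1,[0,0,-0.2],[0,0,0]],[1,[0,0,-0.2],[0,0,0]],[1,[0,0,-0.2],[0,0,0]],[1,[0,0,0],[0,0,0]],[1,[0,0,0],[0,0,0]],[1,[0,0,0],[0,0,0]]]'
python3 - <<'E'
from h import *
o=tcp(); print(np.round(o["torque"],2))
E
python3 -m crank '[[1,[0,0,-0.1],[0,0,0]],[1,[0,0,0],[0,0,0]],[1,[0,0,0],[0,0,0]],[1,[0,0,0],[0,0,0]]]'
```

```text
clock: 15.77
position: [0.4895, -0.1242, 0.0511]
ee_rot: [0.53, 0.468, -0.53, 0.468]
ft_force: [0.7, -0.7, 4.3]
grip_width: 0.191
t 15.77 tcp [ 0.4895 -0.1242  0.0511] jaw yaw -97.15 down [ 0.001 -0.    -1.   ] F [ 0.7 -0.7  4.3] w 0.191 q [-0.76  0.45  1.09  2.01 -0.49  0.97 -1.11]
[-0.03 -0.27  0.05]
clock: 16.1
position: [0.4895, -0.1242, 0.0501]
ee_rot: [0.53, 0.468, -0.53, 0.468]
ft_force: [1.5, -0.7, 5.0]
grip_width: 0.193
```

```bash
python3 -m crank '[[1,[0,0,-0.1],[0,0,0]],[1,[0,0,0],[0,0,0]],[1,[0,0,0],[0,0,0]],[1,[0,0,0],[0,0,0]]]'
python3 -m crank '[[1,[0,0,-0.1],[0,0,0]],[1,[0,0,0],[0,0,0]],[1,[0,0,0],[0,0,0]],[1,[0,0,0],[0,0,0]]]'
python3 - <<'E'
from h import *
o=tcp(); print(np.round(o["torque"],2))
c=viewer.camera("side"); save(c,"s8")
for t in ["cover_socket","press","cover_grip"]: find(mark_of,t,c)
c=viewer.camera("wrist"); save(c,"w8")
c1=cv2.imread("pics/side7.png")[140:230,200:300]; c2=cv2.imread("pics/s8.png")[140:230,200:300]
cv2.imwrite("pics/pair8.png",cv2.resize(np.hstack([c1,c2]),None,fx=4,fy=4,interpolation=cv2.INTER_CUBIC))
E
```

```text
clock: 16.43
position: [0.4896, -0.1241, 0.0499]
ee_rot: [0.531, 0.468, -0.53, 0.468]
ft_force: [-4.3, 2.4, 20.2]
grip_width: 0.194
clock: 16.77
position: [0.4896, -0.1242, 0.0498]
ee_rot: [0.531, 0.468, -0.53, 0.467]
ft_force: [-12.0, 4.4, 40.2]
grip_width: 0.191
t 16.77 tcp [ 0.4896 -0.1242  0.0498] jaw yaw -97.17 down [ 0.     0.002 -1.   ] F [-12.    4.4  40.2] w 0.191 q [-0.75  0.46  1.09  2.01 -0.5   0.97 -1.11]
[ 0.88  2.49 -0.01]
call cover_socket [ 0.5438 -0.1342  0.0263] 0.88
call cover_socket [ 0.498  -0.1264 -0.0009] 0.66
call press [ 0.4983 -0.1243 -0.0022] 0.89
call cover_grip [ 0.4881 -0.1225  0.0573] 0.96
```

View pics/pair8.png

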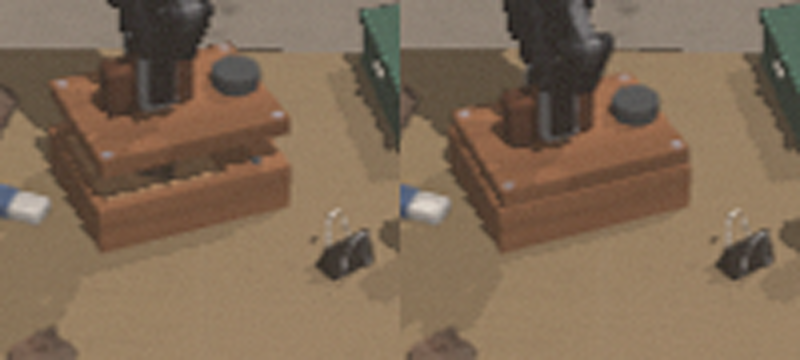

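The cover is home: it sits flush with the rim and the force rises steeply. I'll ease off about 1 mm to roughly 20 N and check it holds.

```bash
python3 -m crank '[[1,[0,0,0.08],[0,0,0]],[1,[0,0,0],[0,0,0]],[1,[0,0,0],[0,0,0]],[1,[0,0,0],[0,0,0]],[1,[0,0,0],[0,0,0]],[1,[0,0,0],[0,0,0]]]'
python3 - <<'E'
from h import *
tcp()
c=viewer.camera("top")
for t in ["vial_center","lens_center","clip_center","eraser_center"]: find(mark_of,t,c,1)
E
```

```text
clock: 17.52
position: [0.4896, -0.1242, 0.0499]
ee_rot: [0.531, 0.468, -0.53, 0.468]
ft_force: [-6.0, 2.8, 23.5]
grip_width: 0.192
t 17.52 tcp [ 0.4896 -0.1242  0.0499] jaw yaw -97.16 down [ 0.001  0.001 -1.   ] F [-6.   2.8 23.5] w 0.192 q [-0.76  0.46  1.09  2.01 -0.49  0.97 -1.11]
call vial_center [ 0.604  -0.2596  0.0307] 0.74
call lens_center [ 0.341  -0.3339  0.0125] 0.46
call clip_center [ 0.5566 -0.2438  0.0122] 0.53
call eraser_center [ 0.4044 -0.1037  0.0107] 0.47
```

```bash
python3 -c "
from h import *
print(manip.hand_in()); tcp()"
```

```text
the job is handed in; nothing more can be done
None
the job is handed in; nothing more can be done
```

I laid the small sherd in the middle of the cork bed and let go of it. Then I gripped the cover by its block, dropped its socket over the pin and pressed it home. I handed the job in at about 17.5 s, still holding it down; the hand-in gave no verdict.

- **Seating:** In the last side picture the cover sits flush on the rim. The TCP stopped at z = 0.050, which puts the underside at about 32 mm, level with the rim. The force rose steeply there; it had reached 40 N, so I eased it to about 23 N downward before handing in.
- **Bystanders:** The last camera check put the vial, lens, clip and eraser within about 5 mm of where they started, which is within the network's error.
- **Disagreements:** Pin and cover estimates from the different cameras differed by 2–5 mm. The last network reading put the socket 4–6 mm lower than the arm pose did. I went by the arm pose and the contact force.
- **Not measured:** I couldn't see the sherd under the closed cover. Its last reading before closing was 2–5 mm from the bed centre.

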